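# Queue steel slices for hardness testing by diameter

## Task

Line up the four round steel slices on the four rubber pads of the strip in order of diameter for hardness testing: the widest on the pad next to the tall post, then the next widest, down to the narrowest on the pad farthest from the post. Leave each standing upright in the middle of its pad, bright face up, and do not move or tip the little square wooden indenter case.

Things in the scene. Friction and masses are not known exactly. Their poses are not given: they have to be found in the camera images.
- slice_a: Widest of four loose upright slices of round steel bar: diameter 53 mm, height 30 mm, dark mill scale round the side, bright ground upper face. Origin at the centre of its underside, z up along its axis. It starts on the bench.
- slice_b: Second widest of four loose upright slices of round steel bar: diameter 44 mm, height 40 mm, dark mill scale round the side, bright ground upper face. Origin at the centre of its underside, z up along its axis. It starts on the bench.
- slice_c: Third widest of four loose upright slices of round steel bar: diameter 35 mm, height 32 mm, dark mill scale round the side, bright ground upper face. Origin at the centre of its underside, z up along its axis. It starts on the bench.
- slice_d: Narrowest of four loose upright slices of round steel bar: diameter 26 mm, height 38 mm, dark mill scale round the side, bright ground upper face. Origin at the centre of its underside, z up along its axis. It starts on the bench.
- pad1: Black round rubber pad, diameter 60 mm, 3 mm thick, fixed on a flat aluminium strip (76 x 400 mm, 10 mm thick, fixed to the bench): outer pad at the strip's +y end. The four pads lie in a row at 75 mm spacing. Origin at the centre of its underside, on the strip's upper face; slices rest 3 mm above it. x points across the strip away from the robot, y along the row, z up.
- pad2: Black round rubber pad, diameter 60 mm, 3 mm thick, fixed on a flat aluminium strip (76 x 400 mm, 10 mm thick, fixed to the bench): second pad from the +y end. The four pads lie in a row at 75 mm spacing. Origin at the centre of its underside, on the strip's upper face; slices rest 3 mm above it. x points across the strip away from the robot, y along the row, z up.
- pad3: Black round rubber pad, diameter 60 mm, 3 mm thick, fixed on a flat aluminium strip (76 x 400 mm, 10 mm thick, fixed to the bench): third pad from the +y end. The four pads lie in a row at 75 mm spacing. Origin at the centre of its underside, on the strip's upper face; slices rest 3 mm above it. x points across the strip away from the robot, y along the row, z up.
- pad4: Black round rubber pad, diameter 60 mm, 3 mm thick, fixed on a flat aluminium strip (76 x 400 mm, 10 mm thick, fixed to the bench): outer pad at the strip's -y end. The four pads lie in a row at 75 mm spacing. Origin at the centre of its underside, on the strip's upper face; slices rest 3 mm above it. x points across the strip away from the robot, y along the row, z up.
- post: The tall dark square post, 24 x 24 mm, 55 mm tall with its small round steel cap, fixed on one end of the strip, in line with the row, 67.5 mm from the centre of the nearest pad; it may be at either end (the other end has only a flat 6 mm high aluminium plate). Origin at the centre of its underside, on the strip's upper face.
- case: Bystander: small loose square wooden indenter case, 50 x 50 mm, 32 mm tall, standing on the bench to one side of the strip. Origin at the centre of its underside.
Mind the look-alikes: they are no part of the job. Leave any green or purple look-alike of the slice_b alone. Leave any blue or purple look-alike of the slice_c alone.

How it is judged:
At the end, for the whole second after the job is handed in: Counted from the post, the slices stand on the pads in falling order of diameter (53, 44, 35, 26 mm), each resting on its pad (underside 0 to 7 mm above the pad's underside), its axis within 12 mm of the pad's centre, upright with the bright face up within 0.1 rad, released and at rest (((horizontal distance between post and pad1 below 0.1 m and horizontal distance between slice_a and pad1 below 0.012 m and z of slice_a in the frame of pad1 between 0 and 0.007 m and horizontal distance between slice_b and pad2 below 0.012 m and z of slice_b in the frame of pad2 between 0 and 0.007 m and horizontal distance between slice_c and pad3 below 0.012 m and z of slice_c in the frame of pad3 between 0 and 0.007 m and horizontal distance between slice_d and pad4 below 0.012 m and z of slice_d in the frame of pad4 between 0 and 0.007 m) or (horizontal distance between post and pad4 below 0.1 m and horizontal distance between slice_a and pad4 below 0.012 m and z of slice_a in the frame of pad4 between 0 and 0.007 m and horizontal distance between slice_b and pad3 below 0.012 m and z of slice_b in the frame of pad3 between 0 and 0.007 m and horizontal distance between slice_c and pad2 below 0.012 m and z of slice_c in the frame of pad2 between 0 and 0.007 m and horizontal distance between slice_d and pad1 below 0.012 m and z of slice_d in the frame of pad1 between 0 and 0.007 m)) and angle between each of slice_a, slice_b, slice_c, slice_d's own z axis and vertical below 0.1 rad and linear speed of each of slice_a, slice_b, slice_c, slice_d below 0.02 m/s and angular speed of each of slice_a, slice_b, slice_c, slice_d below 0.2 rad/s and contact force between each of slice_a, slice_b, slice_c, slice_d and the fingers below 0.1 N); the robot touches nothing.
It fails at once if the indenter case is moved more than 20 mm or tipped (distance of case from where it was at the start of the episode above 0.02 m or angle between case's own z axis and vertical above 0.3 rad).
It also fails if it takes over 96 s, if anything falls off the work surface, if the arm or the gripper's body presses on something with over 40 N, if the wrist force passes 120 N, or if a joint passes its speed limit or range.

## Robot

A 6-joint arm with a two-finger parallel gripper is mounted at the origin on the work surface. World frame = base frame: x ahead of the robot, y to its left, z up, the work surface at z = 0. Lengths are in m, angles in rad, forces in N, time in s.
With the tool pointing down it reaches from about 0.35 to 0.975 m from the base axis. Payload 4.9 kg.
Tool frame: the origin (TCP) lies on the centre line of the jaws, within the pads' length; the fingertips stand 22 mm ahead of it and the grasp point (between the pads) lies 3 mm ahead of it (manip.tcp_to_tips is the distance from the TCP to the fingertips, in m); z points along the fingers, x is the direction in which the jaws open and shut, and the axes are right-handed (so a half turn about z gives the same grasp; the last joint's range is limited). The gripper opens to 85 mm and grips with 20 to 120 N. Pads are 22 mm wide; open, the fingers measure 114 mm over their backs; the gripper's body (76 mm by 85 mm) begins 54 mm behind the grasp point. The pads swing forward as they close: fully open they stand 13 mm farther back than shut.
Start: joints at [1.204, 0.053, 1.613, -0, 1.476, -0.119], TCP at [0.153, 0.606, 0.253] pointing down, gripper open.
Joint ranges: [-3.01, 3.01], [-1.01, 2.22], [0.06, 2.58], [-1.02, 4.17], [0.09, 2.62], [-3.14, 3.14]. Speed limits (rad/s): [2.57, 2.57, 3.14, 3.14, 3.14, 3.14].

## Interface

Orientations are given as a unit quaternion [w, x, y, z].
In Python, from plant import manip gives the robot as it stands.
- The arm moves only by the shell command python3 -m pendant 'ROWS'. ROWS is a JSON object of lists of equal length, an entry for each row: "linear": the shift along the tool's x, y, z in cm, a list of three; "rotation": the turn, a rotation vector about the tool's x, y, z in degrees, a list of three; "grip": the closure, from 0 (fully open) to 1 (shut). A call has exactly 10 rows; each row is the pose to reach, as a shift and turn from the pose commanded when the call began, along the tool's axes at that moment; what a row does not reach only later rows make up. A row lasts 1/12 s, in which the tool goes at most 41.7 mm and 7.16 degrees, less where a joint would pass 70% of its speed; a pose out of reach is approached as far as the arm can. A call with a gripper value outside its range is refused whole. The fingers move at their own pace and stop on an object; the grip force is fixed at half the most. Time passes only in rows, so rows that repeat a pose let the fingers close, or fill a call up. It gives the time, the measured TCP pose, the force and the opening at its end, in the units of the state.
- manip.state(): the state, without advancing time (a new reading comes with each control period).
- manip.grab_frame(name): name is "scene" or "side" or "wrist"; returns the picture (400x640x3 uint8, red, green, blue); there is no depth.
- manip.calibration(name): a dict with "fx", "fy", "cx", "cy" (pixels), "cam_to_world" (4x4, takes a point from camera to world coordinates). Camera axes: x right, y up, looking along -z (the intrinsics and any distortion apply to the point x, -y, -z); pixel columns grow to the right and rows downward; lengths in m; the calibration is good to about 2 mm. A picture is of the moment at which its call begins: read the wrist's pose just before it. calibration takes no time and is no camera call; for the wrist camera it gives the pose at the moment of the call.
- manip.job_done(): hands the job in, once; it reports no verdict.
The state is a dict: "time": time; "joint_pos": joint angles; "joint_vel": joint speeds; "joint_efforts": joint torques, N m; "tool_pos": TCP position; "tool_rot": TCP orientation; "contact_force": force on the tool from outside, world axes, zero at the start; "ft_torque": the same for the moment, N m; "gripper_width": opening from 0.0 (shut) to 1.0 (fully open).
Only numpy, scipy, OpenCV 4.12 (cv2) and the standard library are available. Lean on these libraries where they do the work, as an engineer would, in place of code of your own. Each camera call takes 0.05 s, during which the arm holds its last target. There are 200 camera calls.

## Working session

There is one attempt and no reset: what is moved stays moved. The work goes in short steps, Python scripts to look and compute and a shell command to move; the robot and the scene stay as the last step left them, time stands still between calls to the robot, and variables do not carry over. Pictures are saved under pics/ and viewed, about 12 in all and at most 16, crops included, and the job is handed in when it is done.

```bash
mkdir -p pics; ls; python3 - <<'E'
from plant import manip
import cv2,numpy as np
s=manip.state();print(s)
for n in("scene","side"):
    im=manip.grab_frame(n);cv2.imwrite(f"pics/{n}0.png",im[:,:,::-1])
    c=manip.calibration(n);print(n,{k:np.round(v,3).tolist() for k,v in c.items()})
print(manip.calibration("wrist"),manip.tcp_to_tips)
E
```

```text
pics
{'time': 0.0, 'joint_pos': array([ 1.20400510e+00,  5.33575143e-02,  1.61428177e+00,  6.81863873e-06,
        1.47596861e+00, -1.18965467e-01]), 'joint_vel': array([ 0.00034338, -0.00065854,  0.00176298,  0.0022019 , -0.00111123,
       -0.00058485]), 'joint_efforts': array([ 3.70554540e-05, -3.93698466e+01, -3.70163906e+01, -2.08922388e-04,
        7.23955629e-03,  3.35818413e-05]), 'tool_pos': array([0.15308341, 0.60537983, 0.25206986]), 'tool_rot': array([ 5.17323322e-04,  7.89080509e-01,  6.14288967e-01, -8.64688259e-04]), 'contact_force': array([-0.36407987,  0.66226085, -0.51996246]), 'ft_torque': array([ 0.07996534, -0.01990953, -0.03059437]), 'gripper_width': 0.997318041005186}
scene {'fx': 387.758, 'fy': 387.758, 'cx': 320.74, 'cy': 198.056, 'cam_to_world': [[0.147, -0.657, 0.74, 1.277], [0.989, 0.115, -0.095, -0.088], [-0.022, 0.746, 0.666, 0.728], [0.0, 0.0, 0.0, 1.0]]}
side {'fx': 509.398, 'fy': 509.398, 'cx': 319.125, 'cy': 201.623, 'cam_to_world': [[0.909, 0.222, -0.353, 0.129], [-0.417, 0.466, -0.781, -0.866], [-0.009, 0.857, 0.516, 0.606], [0.0, 0.0, 0.0, 1.0]]}
{'fx': 299.9114748506949, 'fy': 299.9114748506949, 'cx': 316.7442557541147, 'cy': 203.99534485045518, 'cam_to_world': array([[ 0.24483573, -0.93669314, -0.25032263,  0.09042437],
       [ 0.96956334,  0.23612183,  0.06475664,  0.62104213],
       [-0.00155046, -0.25855838,  0.96599439,  0.37234425],
       [ 0.        ,  0.        ,  0.        ,  1.        ]])} 0.022
```

View pics/scene0.png

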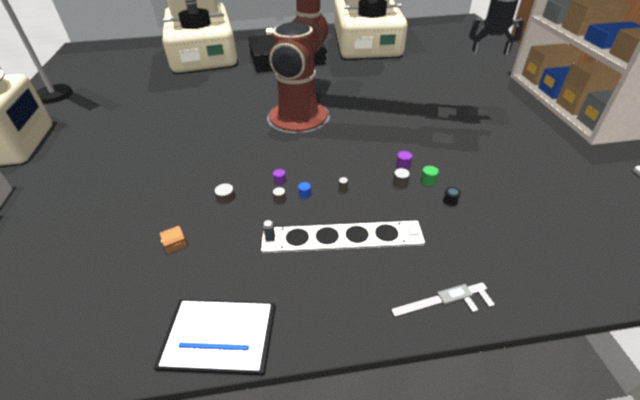

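View pics/side0.png

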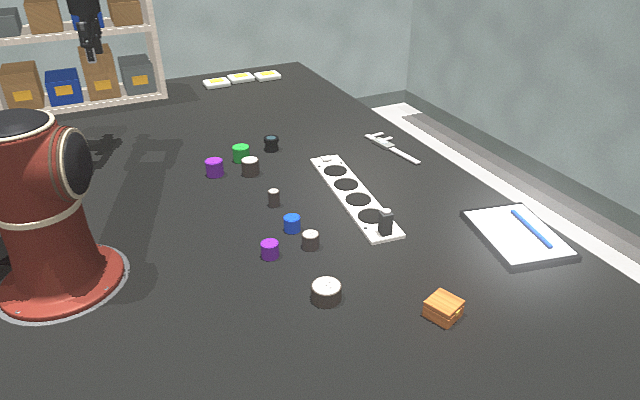

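Scene view: slices a (224,190), b (402,175), c (279,192) and d (343,182). Look-alikes: purple (279,176) and (404,158), blue (305,189), green (430,174), dark cup (452,195). The post is at (269,230), the −y end, so a→pad4, b→pad3, c→pad2, d→pad1. The case is at (173,238).

```bash
cat > h.py <<'E'
import cv2,numpy as np
from plant import manip
def ray(c,u,v,z):
    M=np.array(c["cam_to_world"]);d=M[:3,:3]@np.array([(u-c["cx"])/c["fx"],-(v-c["cy"])/c["fy"],-1])
    o=M[:3,3];return o+d*(z-o[2])/d[2]
def blob(mask,u,v):
    "centroid of the connected part of mask nearest (u,v)"
    n,l,st,ce=cv2.connectedComponentsWithStats(mask.astype(np.uint8))
    k=1+np.argmin([np.hypot(*(p-(u,v)))+(100 if a<6 else 0) for p,a in zip(ce[1:],st[1:,4])])
    pts=cv2.findContours((l==k).astype(np.uint8),cv2.RETR_EXTERNAL,cv2.CHAIN_APPROX_NONE)[0][0][:,0].astype(float)
    return ce[k],pts,st[k]
E
python3 - <<'E'
from h import *
P={"scene":dict(a=(224,189),b=(402,173),c=(279,191),d=(343,180),p4=(297,237),p3=(327,236),p2=(357,234),p1=(386,233),post=(268,224),case=(173,234)),
"side":dict(a=(326,286),b=(250,160),c=(310,235),d=(274,191),p4=(371,216),p3=(358,199),p2=(346,184),p1=(335,170),post=(386,212),case=(444,300))}
Z=dict(a=.03,b=.04,c=.032,d=.038,p1=.013,p2=.013,p3=.013,p4=.013,post=.065,case=.032)
for n in P:
    im=cv2.imread(f"pics/{n}0.png");c=manip.calibration(n);hsv=cv2.cvtColor(im,cv2.COLOR_BGR2HSV)
    br=(hsv[...,2]>150)&(hsv[...,1]<60);dk=hsv[...,2]<60;og=(hsv[...,0]<22)&(hsv[...,1]>100)&(hsv[...,2]>90)
    for k,(u,v) in P[n].items():
        m=og if k=="case" else dk if k[0]=="p" and k!="post" else br
        ce,pts,st=blob(m,u,v)
        w=np.array([ray(c,*p,Z[k]) for p in pts]);q=ray(c,*ce,Z[k])
        print(n,k,np.round(ce,1),st[4],np.round(q[:2],4),"extent mm",np.round(np.ptp(w,axis=0)[:2]*1000))
crop=cv2.imread("pics/scene0.png")[150:255,150:470];cv2.imwrite("pics/crop0.png",cv2.resize(crop,(800,262),interpolation=cv2.INTER_CUBIC))
E
```

```text
scene a [223.4 189. ] 182 [ 0.4174 -0.2513] extent mm [53. 50.]
scene b [401.5 172.6] 118 [0.4448 0.2536] extent mm [43. 41.]
scene c [278.5 190.9] 84 [ 0.4547 -0.0992] extent mm [35. 31.]
scene d [342.9 179.5] 43 [0.4441 0.0837] extent mm [24. 24.]
scene p4 [270.6 235.5] 38 [ 0.6008 -0.1307] extent mm [32. 16.]
scene p3 [340.2 185.7] 6 [0.4399 0.0769] extent mm [19.  6.]
scene p2 [340.2 185.7] 6 [0.4399 0.0769] extent mm [19.  6.]
scene p1 [395.3 180.7] 27 [0.4456 0.238 ] extent mm [41. 21.]
scene post [267.6 222.9] 49 [ 0.6074 -0.1326] extent mm [22. 20.]
scene case [172.8 239. ] 505 [ 0.5901 -0.3664] extent mm [89. 70.]
side a [326.  285.3] 458 [ 0.4175 -0.2529] extent mm [50. 51.]
side b [249.1 159.3] 106 [0.4438 0.2529] extent mm [40. 43.]
side c [309.9 233.4] 130 [ 0.4545 -0.1002] extent mm [32. 33.]
side d [273.  190.4] 50 [0.4447 0.0829] extent mm [22. 24.]
side p4 [378. 227.] 1 [ 0.6028 -0.1141] extent mm [0. 0.]
side p3 [270.8 145.9] 136 [0.5387 0.3602] extent mm [56. 92.]
side p2 [270.8 145.9] 136 [0.5387 0.3602] extent mm [56. 92.]
side p1 [270.8 145.9] 136 [0.5387 0.3602] extent mm [56. 92.]
side post [356.5 200. ] 1941 [ 0.5718 -0.0745] extent mm [110. 378.]
side case [443. 308.] 1129 [ 0.5636 -0.3864] extent mm [83. 84.]
```

View pics/crop0.png

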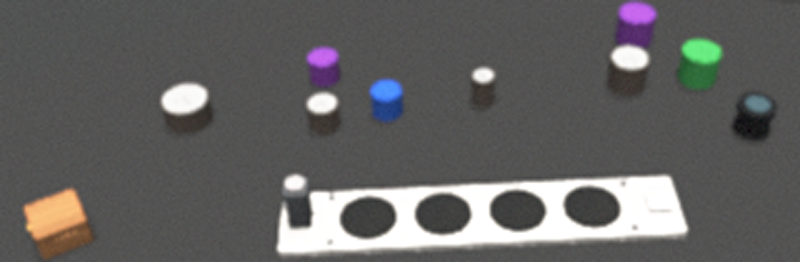

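The crop confirms the four bright-topped grey slices, clearly distinct from the purple, blue and green ones. Both views agree within about 1.5 mm. Next I measure the pads (as holes in the bright strip) and the neighbours.

```bash
python3 - <<'E'
from h import *
for n,P in {"scene":[(297,237),(327,236),(357,234),(386,233)],"side":[(371,216),(358,199),(346,184),(335,170)]}.items():
    im=cv2.imread(f"pics/{n}0.png");c=manip.calibration(n);hsv=cv2.cvtColor(im,cv2.COLOR_BGR2HSV)
    L=[]
    for i,(u,v) in enumerate(P):
        ce,pts,st=blob(hsv[...,2]<100,u,v)
        w=np.array([ray(c,*p,.013) for p in pts]);L.append(ray(c,*ce,.013)[:2])
        print(n,"pad",4-i,np.round(ce,1),np.round(L[-1],4),"ext",np.round(np.ptp(w,axis=0)[:2]*1000))
    print(np.linalg.norm(np.diff(L,axis=0),axis=1))
    for nm,lo,hi,z,cnt in(("blue",100,125,.032,1),("green",50,80,.04,1),("purple",128,160,.036,2)):
        m=((hsv[...,0]>lo)&(hsv[...,0]<hi)&(hsv[...,1]>120)&(hsv[...,2]>60)).astype(np.uint8)
        N,l,st,ce=cv2.connectedComponentsWithStats(m)
        for k in range(1,N):
            if st[k,4]>50 and 140<ce[k,1]<260: print(n,nm,ce[k].round(),ray(c,*ce[k],z/1.6)[:2].round(3),st[k,4])
    print("case mid",ray(c,*((172.8,239) if n=="scene" else (443,308)),.02).round(3))
E
```

```text
scene pad 4 [296.9 236.8] [ 0.6162 -0.066 ] ext [51. 51.]
scene pad 3 [326.8 235.2] [0.6234 0.0086] ext [50. 51.]
scene pad 2 [356.8 233.9] [0.6318 0.0831] ext [50. 51.]
scene pad 1 [386.2 232.3] [0.6386 0.157 ] ext [50. 51.]
[0.07495407 0.07497488 0.07417127]
scene blue [304. 190.] [ 0.447 -0.027] 187
scene green [429. 175.] [0.451 0.337] 252
scene purple [404. 159.] [0.36 0.29] 211
scene purple [279. 176.] [ 0.376 -0.093] 149
case mid [ 0.578 -0.371  0.02 ]
side pad 4 [369.5 209. ] [ 0.6218 -0.0446] ext [10.  5.]
side pad 3 [356.7 201.1] [ 0.6126 -0.0026] ext [56. 55.]
side pad 2 [345.  184.4] [0.6241 0.0776] ext [54. 55.]
side pad 1 [333.7 170.6] [0.6309 0.1532] ext [55. 55.]
[0.04299862 0.08104307 0.07589824]
side blue [291. 223.] [ 0.442 -0.032] 316
side green [240. 151.] [0.444 0.34 ] 209
side purple [214. 167.] [0.36  0.285] 303
side purple [269. 249.] [ 0.368 -0.101] 324
case mid [ 0.573 -0.376  0.02 ]
```

Pads seen in the scene and side views: spacing 75 mm, row turned about 5.5°, roughly pad1 (.635,.158), pad2 (.628,.084), pad3 (.619,.010), pad4 (.612,−.065). The side view puts pads 1–3 about 7 mm nearer the robot, so I'll settle this with a wrist look over the strip. I'm writing a helper that turns a target into rows.

```bash
cat >> h.py <<'E'
from scipy.spatial.transform import Rotation as Ro
def go(x,y,z,yaw):
    "shift (cm) and turn (deg) in tool axes to the tool-down pose with tool x at yaw (deg)"
    s=manip.state();R0=Ro.from_quat(np.roll(s["tool_rot"],-1))
    R=Ro.from_euler("z",yaw,degrees=True)*Ro.from_euler("x",180,degrees=True)
    print("go",np.round(R0.inv().apply(np.array([x,y,z])-s["tool_pos"])*100,2),np.round((R0.inv()*R).as_rotvec(degrees=True),1),"t",round(s["time"],2))
E
python3 -c "
from h import *
go(.56,.05,.30,-5.5)"
```

```text
go [-43.88  53.07  -4.71] [ 0.1  0.1 81.3] t 0.1
```

```bash
python3 -m pendant '{"linear":[[-44,53,-5],[-44,53,-5],[-44,53,-5],[-44,53,-5],[-44,53,-5],[-44,53,-5],[-44,53,-5],[-44,53,-5],[-44,53,-5],[-44,53,-5]],"rotation":[[0,0,81],[0,0,81],[0,0,81],[0,0,81],[0,0,81],[0,0,81],[0,0,81],[0,0,81],[0,0,81],[0,0,81]],"grip":[0,0,0,0,0,0,0,0,0,0]}'; python3 -c "
from h import *
go(.56,.05,.30,-5.5)"
```

```text
time: 0.93
tool_pos: [0.3986, 0.2682, 0.2833]
tool_rot: [0.0, 0.999, 0.034, -0.0]
contact_force: [1.3, 1.6, 0.7]
gripper_width: 0.997
go [14.64 22.85 -1.67] [0.  0.  9.3] t 0.93
```

```bash
python3 -m pendant '{"linear":[[14.6,22.8,-1.7],[14.6,22.8,-1.7],[14.6,22.8,-1.7],[14.6,22.8,-1.7],[14.6,22.8,-1.7],[14.6,22.8,-1.7],[14.6,22.8,-1.7],[14.6,22.8,-1.7],[14.6,22.8,-1.7],[14.6,22.8,-1.7]],"rotation":[[0,0,9],[0,0,9],[0,0,9],[0,0,9],[0,0,9],[0,0,9],[0,0,9],[0,0,9],[0,0,9],[0,0,9]],"grip":[0,0,0,0,0,0,0,0,0,0]}'; python3 -c "
from h import *
c=manip.calibration('wrist');im=manip.grab_frame('wrist');cv2.imwrite('pics/w1.png',im[:,:,::-1])
import pickle;pickle.dump(c,open('w1.pkl','wb'))
go(.56,.05,.30,-5.5)
for p in [(.635,.158),(.628,.084),(.619,.01),(.612,-.065)]:
    M=np.array(c['cam_to_world']);q=M[:3,:3].T@(np.array([*p,.013])-M[:3,3]);print(c['cx']-c['fx']*q[0]/q[2],c['cy']+c['fy']*q[1]/q[2])
"
```

```text
time: 1.77
tool_pos: [0.5598, 0.0539, 0.2999]
tool_rot: [-0.0, 0.999, -0.042, -0.001]
contact_force: [0.0, 0.7, 0.2]
gripper_width: 0.998
go [0.06 0.43 0.  ] [-0.   0.1  0.7] t 1.82
368.55439002835175 87.06593735329056
365.46690580885763 146.41195428711342
361.2328580005932 200.453962977573
358.7672091589264 250.2924421328586
```

View pics/w1.png

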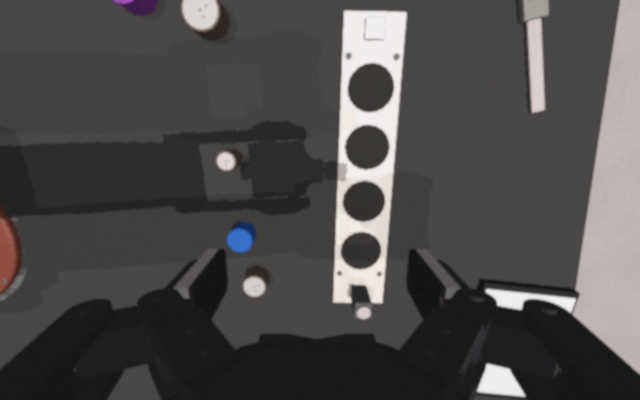

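The wrist view shows pads at (371,87), (367,147), (364,201) and (361,250), the post at (361,300), and slices b (201,11), d (226,160) and c (255,286). Measuring.

```bash
python3 - <<'E'
from h import *
import pickle
c=pickle.load(open('w1.pkl','rb'));v=cv2.cvtColor(cv2.imread('pics/w1.png'),cv2.COLOR_BGR2HSV)
for k,u,w,z in [("p1",371,87,.012),("p2",367,147,.012),("p3",364,201,.012),("p4",361,250,.012),("b",201,11,.04),("c",255,286,.032),("d",226,160,.038)]:
    m=(v[...,2]<100) if k[0]=="p" else (v[...,2]>140)&(v[...,1]<60)
    ce,pts,st=blob(m,u,w);W=np.array([ray(c,*p,z) for p in pts])
    print(k,ce.round(1),ray(c,*ce,z)[:2].round(4),(np.ptp(W,axis=0)[:2]*1000).round(),st[4])
go(.4175,-.252,.10,0)
E
```

```text
p1 [370.4  87.2] [0.6376 0.1578] [55. 55.] 1610
p2 [366.8 146.7] [0.6299 0.0834] [55. 56.] 1380
p3 [363.5 200.9] [0.6223 0.0088] [55. 55.] 1201
p4 [360.5 250.2] [ 0.6147 -0.0655] [55. 55.] 1040
b [200.2  12.9] [0.4454 0.249 ] [41. 31.] 943
c [253.6 286.4] [ 0.4558 -0.1002] [31. 31.] 352
d [225.4 160.9] [0.4461 0.0828] [23. 23.] 281
go [-11.62  31.71  20.  ] [-0.   0.1 -4.8] t 1.82
```

Pads from the wrist: p1 (.6365,.158), p2 (.629,.0835), p3 (.621,.009), p4 (.614,−.0655). Spacing is 75 mm, and this agrees with the scene view. Going to slice a.

```bash
python3 -m pendant '{"linear":[[-11.6,31.7,20],[-11.6,31.7,20],[-11.6,31.7,20],[-11.6,31.7,20],[-11.6,31.7,20],[-11.6,31.7,20],[-11.6,31.7,20],[-11.6,31.7,20],[-11.6,31.7,20],[-11.6,31.7,20]],"rotation":[[0,0,-5],[0,0,-5],[0,0,-5],[0,0,-5],[0,0,-5],[0,0,-5],[0,0,-5],[0,0,-5],[0,0,-5],[0,0,-5]],"grip":[0,0,0,0,0,0,0,0,0,0]}'; python3 -c "
from h import *
go(.4175,-.252,.025,0)"
```

```text
time: 2.65
tool_pos: [0.4154, -0.2531, 0.0976]
tool_rot: [-0.001, 1.0, 0.001, -0.002]
contact_force: [-1.1, -0.7, -0.3]
gripper_width: 1.0
go [ 0.23 -0.1   7.26] [-0.1  0.2  0.1] t 2.65
```

```bash
python3 -m pendant '{"linear":[[0.2,0,2],[0.2,0,4],[0.2,0,6],[0.2,0,7],[0.2,0,7.2],[0.2,0,7.2],[0.2,0,7.2],[0.2,0,7.2],[0.2,0,7.2],[0.2,0,7.2]],"rotation":[[0,0,0],[0,0,0],[0,0,0],[0,0,0],[0,0,0],[0,0,0],[0,0,0],[0,0,0],[0,0,0],[0,0,0]],"grip":[0,0,0,0,0,0,0,0,0,0]}'; python3 -c "
from h import *
go(.4175,-.252,.025,0)"
```

```text
time: 3.48
tool_pos: [0.4208, -0.2532, 0.0295]
tool_rot: [0.001, 1.0, 0.002, 0.001]
contact_force: [0.2, -0.8, 0.6]
gripper_width: 0.997
go [-0.33 -0.12  0.45] [ 0.1 -0.1  0.2] t 3.48
```

```bash
python3 -m pendant '{"linear":[[-0.3,0,0.4],[-0.3,0,0.4],[-0.3,0,0.4],[-0.3,0,0.4],[-0.3,0,0.4],[-0.3,0,0.4],[-0.3,0,0.4],[-0.3,0,0.4],[-0.3,0,0.4],[-0.3,0,0.4]],"rotation":[[0,0,0],[0,0,0],[0,0,0],[0,0,0],[0,0,0],[0,0,0],[0,0,0],[0,0,0],[0,0,0],[0,0,0]],"grip":[0,0,1,1,1,1,1,1,1,1]}'; python3 -c "
from h import *
go(.4175,-.252,.115,0)"
```

```text
time: 4.32
tool_pos: [0.4176, -0.253, 0.025]
tool_rot: [0.0, 1.0, 0.002, 0.0]
contact_force: [-0.5, 1.2, 4.6]
gripper_width: 0.602
go [-0.  -0.1 -9. ] [ 0.  -0.   0.2] t 4.32
```

Opening about 51 mm, so slice a is held. Lift and carry to above pad4.

```bash
python3 -m pendant '{"linear":[[0,0,-3],[0,0,-7],[2,-2,-9],[19.6,-18.7,-9],[19.6,-18.7,-9],[19.6,-18.7,-9],[19.6,-18.7,-9],[19.6,-18.7,-9],[19.6,-18.7,-9],[19.6,-18.7,-9]],"rotation":[[0,0,0],[0,0,0],[0,0,0],[0,0,6],[0,0,6],[0,0,6],[0,0,6],[0,0,6],[0,0,6],[0,0,6]],"grip":[1,1,1,1,1,1,1,1,1,1]}'; python3 -c "
from h import *
go(.614,-.0655,.040,-5.7)"
```

```text
time: 5.15
tool_pos: [0.6149, -0.0603, 0.1124]
tool_rot: [-0.001, 0.999, -0.048, -0.0]
contact_force: [-1.3, -0.6, -3.9]
gripper_width: 0.603
go [-0.03  0.54  7.24] [-0.2  0.   0.2] t 5.15
```

```bash
python3 -m pendant '{"linear":[[0,0.2,2],[0,0.4,4],[0,0.4,6],[0,0.4,6.5],[0,0.4,6.5],[0,0.4,6.5],[0,0.4,6.5],[0,0.4,6.5],[0,0.4,6.5],[0,0.4,6.5]],"rotation":[[0,0,0],[0,0,0],[0,0,0],[0,0,0],[0,0,0],[0,0,0],[0,0,0],[0,0,0],[0,0,0],[0,0,0]],"grip":[1,1,1,1,1,1,1,1,1,1]}'; python3 -c "
from h import *
im=manip.grab_frame('side');cv2.imwrite('pics/s2.png',cv2.resize(im[100:300,220:540,::-1],(800,500)))
go(.614,-.0655,.039,-5.7)"
```

```text
time: 5.98
tool_pos: [0.6129, -0.0693, 0.0507]
tool_rot: [0.0, 0.999, -0.051, 0.001]
contact_force: [-0.7, 0.3, -5.4]
gripper_width: 0.599
go [ 0.09 -0.39  1.14] [ 0.  -0.1 -0.1] t 6.03
```

View pics/s2.png

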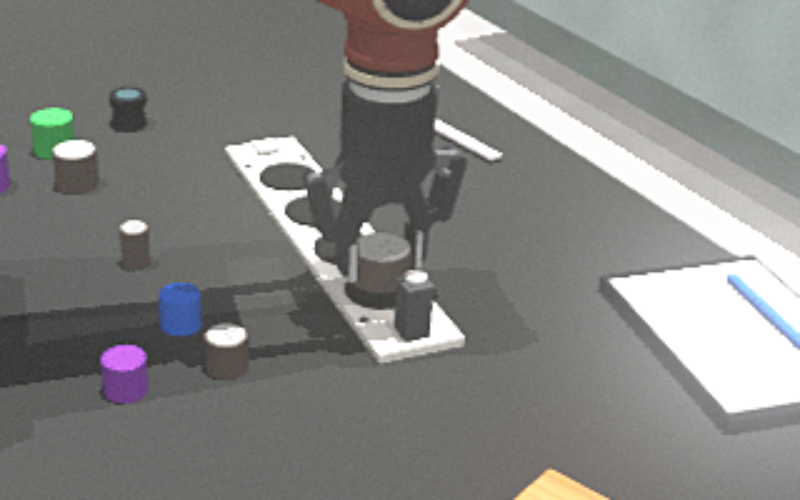

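Slice a hangs upright over pad4, clear of the post. Lower and release.

```bash
python3 -m pendant '{"linear":[[0.1,-0.4,0.3],[0.1,-0.4,0.6],[0.1,-0.4,0.9],[0.1,-0.4,1.15],[0.1,-0.4,1.15],[0.1,-0.4,1.15],[0.1,-0.4,1.15],[0.1,-0.4,1.15],[0.1,-0.4,1.15],[0.1,-0.4,1.15]],"rotation":[[0,0,0],[0,0,0],[0,0,0],[0,0,0],[0,0,0],[0,0,0],[0,0,0],[0,0,0],[0,0,0],[0,0,0]],"grip":[1,1,1,1,1,1,1,0.8,0.2,0]}'; python3 -m pendant '{"linear":[[0,0,0],[0,0,0],[0,0,0],[0,0,-3],[0,0,-6],[0,0,-8],[0,0,-8],[0,0,-8],[0,0,-8],[0,0,-8]],"rotation":[[0,0,0],[0,0,0],[0,0,0],[0,0,0],[0,0,0],[0,0,0],[0,0,0],[0,0,0],[0,0,0],[0,0,0]],"grip":[0,0,0,0,0,0,0,0,0,0]}'; python3 - <<'E'
from h import *
s=manip.state();print(s["tool_pos"])
c=manip.calibration('scene');im=manip.grab_frame('scene');cv2.imwrite('pics/sc3.png',im[:,:,::-1])
go(.4545,-.0998,.10,35)
E
```

```text
time: 6.87
tool_pos: [0.6143, -0.0655, 0.0387]
tool_rot: [0.0, 0.999, -0.051, 0.001]
contact_force: [0.2, -0.1, -0.0]
gripper_width: 0.862
time: 7.7
tool_pos: [0.6125, -0.065, 0.1161]
tool_rot: [-0.0, 0.999, -0.051, -0.002]
contact_force: [-0.0, 0.1, -1.5]
gripper_width: 0.998
[ 0.61245499 -0.06498325  0.1161011 ]
go [-15.35   5.06   1.65] [ -0.1   0.2 -40.8] t 7.75
```

Released; TCP was within 1 mm of the pad4 centre. Next is c, jaws at 35° between the blue and purple ones.

```bash
python3 -m pendant '{"linear":[[-15.3,5.1,-2],[-15.3,5.1,-2],[-15.3,5.1,-2],[-15.3,5.1,1.5],[-15.3,5.1,1.5],[-15.3,5.1,1.5],[-15.3,5.1,1.5],[-15.3,5.1,1.5],[-15.3,5.1,1.5],[-15.3,5.1,1.5]],"rotation":[[0,0,-41],[0,0,-41],[0,0,-41],[0,0,-41],[0,0,-41],[0,0,-41],[0,0,-41],[0,0,-41],[0,0,-41],[0,0,-41]],"grip":[0,0,0,0,0,0,0.1,0.1,0.1,0.1]}'; python3 - <<'E'
from h import *
im=manip.grab_frame('wrist');cv2.imwrite('pics/w4.png',im[:,:,::-1])
go(.4545,-.0998,.027,35)
E
```

```text
time: 8.58
tool_pos: [0.4568, -0.1005, 0.1032]
tool_rot: [0.0, 0.953, 0.302, 0.0]
contact_force: [-1.0, -0.2, -0.2]
gripper_width: 0.899
go [-0.15 -0.19  7.62] [ 0.  -0.   0.1] t 8.63
```

View pics/w4.png

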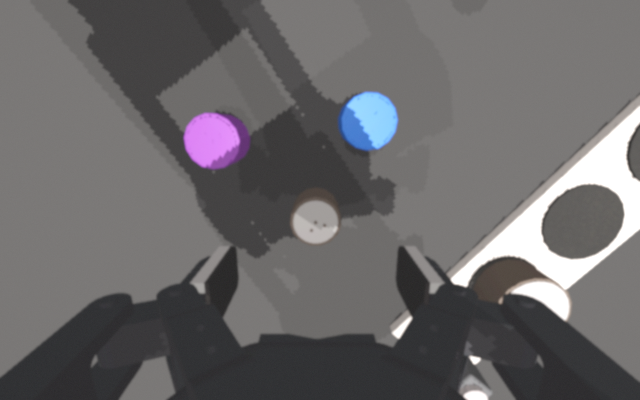

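c (315,221) sits centred between the fingers; blue (368,121) and purple (215,140) are clear, and slice a stands on pad4. Descend and grip.

```bash
python3 -m pendant '{"linear":[[-0.1,-0.2,2],[-0.1,-0.2,4],[-0.1,-0.2,6],[-0.1,-0.2,7],[-0.1,-0.2,7.6],[-0.1,-0.2,7.6],[-0.1,-0.2,7.6],[-0.1,-0.2,7.6],[-0.1,-0.2,7.6],[-0.1,-0.2,7.6]],"rotation":[[0,0,0],[0,0,0],[0,0,0],[0,0,0],[0,0,0],[0,0,0],[0,0,0],[0,0,0],[0,0,0],[0,0,0]],"grip":[0.1,0.1,0.1,0.1,0.1,0.1,0.1,0.1,0.1,0.1]}'; python3 -m pendant '{"linear":[[0,0,0],[0,0,0],[0,0,0],[0,0,0],[0,0,0],[0,0,0],[0,0,0],[0,0,0],[0,0,0],[0,0,0]],"rotation":[[0,0,0],[0,0,0],[0,0,0],[0,0,0],[0,0,0],[0,0,0],[0,0,0],[0,0,0],[0,0,0],[0,0,0]],"grip":[1,1,1,1,1,1,1,1,1,1]}'; python3 - <<'E'
from h import *
go(.629,.0835,.125,-5.7)
E
```

```text
time: 9.47
tool_pos: [0.455, -0.0997, 0.028]
tool_rot: [0.001, 0.953, 0.302, 0.001]
contact_force: [-0.2, -0.5, -0.1]
gripper_width: 0.905
time: 10.3
tool_pos: [0.4546, -0.0995, 0.0274]
tool_rot: [0.0, 0.953, 0.302, 0.0]
contact_force: [0.2, -0.0, 5.0]
gripper_width: 0.388
go [24.8  -4.91 -9.75] [ 0.  -0.  40.9] t 10.3
```

```bash
python3 -m pendant '{"linear":[[0,0,-3],[0,0,-7],[2,0,-9.7],[24.8,-4.9,-9.7],[24.8,-4.9,-9.7],[24.8,-4.9,-9.7],[24.8,-4.9,-9.7],[24.8,-4.9,-9.7],[24.8,-4.9,-9.7],[24.8,-4.9,-9.7]],"rotation":[[0,0,0],[0,0,7],[0,0,14],[0,0,41],[0,0,41],[0,0,41],[0,0,41],[0,0,41],[0,0,41],[0,0,41]],"grip":[1,1,1,1,1,1,1,1,1,1]}'; python3 - <<'E'
from h import *
go(.629,.0835,.050,-5.7)
E
```

```text
time: 11.13
tool_pos: [0.6307, 0.0878, 0.1221]
tool_rot: [-0.001, 0.999, -0.049, -0.0]
contact_force: [-0.8, 0.4, -3.1]
gripper_width: 0.39
go [-0.12  0.46  7.21] [-0.1  0.   0.1] t 11.13
```

```bash
python3 -m pendant '{"linear":[[0,0,2],[0,0,4],[0,0,6],[0,0,7.2],[0,0,7.2],[0,0,7.2],[0,0,7.2],[0,0,7.2],[0,0,7.2],[0,0,7.2]],"rotation":[[0,0,0],[0,0,0],[0,0,0],[0,0,0],[0,0,0],[0,0,0],[0,0,0],[0,0,0],[0,0,0],[0,0,0]],"grip":[1,1,1,1,1,1,1,1,1,1]}'; python3 - <<'E'
from h import *
go(.629,.0835,.0412,-5.7)
E
```

```text
time: 11.97
tool_pos: [0.6295, 0.0835, 0.0534]
tool_rot: [-0.0, 0.999, -0.051, 0.001]
contact_force: [0.7, -0.5, -2.3]
gripper_width: 0.388
go [-0.06  0.    1.22] [-0.  -0.1 -0.1] t 11.97
```

```bash
python3 -m pendant '{"linear":[[0,0,0.4],[0,0,0.8],[0,0,1.2],[0,0,1.2],[0,0,1.2],[0,0,1.2],[0,0,1.2],[0,0,1.2],[0,0,1.2],[0,0,1.2]],"rotation":[[0,0,0],[0,0,0],[0,0,0],[0,0,0],[0,0,0],[0,0,0],[0,0,0],[0,0,0],[0,0,0],[0,0,0]],"grip":[1,1,1,1,1,1,1,0.8,0.4,0]}'; python3 -m pendant '{"linear":[[0,0,0],[0,0,0],[0,0,0],[0,0,-3],[0,0,-6],[0,0,-8],[0,0,-8],[0,0,-8],[0,0,-8],[0,0,-8]],"rotation":[[0,0,0],[0,0,0],[0,0,0],[0,0,0],[0,0,0],[0,0,0],[0,0,0],[0,0,0],[0,0,0],[0,0,0]],"grip":[0,0,0,0,0,0,0,0,0,0]}'; python3 - <<'E'
from h import *
go(.4442,.2530,.105,20)
E
```

```text
time: 12.8
tool_pos: [0.6286, 0.0835, 0.0396]
tool_rot: [-0.0, 0.999, -0.051, 0.0]
contact_force: [0.5, 0.7, -0.4]
gripper_width: 0.661
time: 13.63
tool_pos: [0.6275, 0.0835, 0.1179]
tool_rot: [0.0, 0.999, -0.051, -0.002]
contact_force: [-1.0, -0.7, 0.8]
gripper_width: 1.002
go [-19.95 -15.01   1.35] [ -0.    0.2 -25.8] t 13.63
```

```bash
python3 -m pendant '{"linear":[[-20,-15,0],[-20,-15,0],[-20,-15,0],[-20,-15,0],[-20,-15,1.3],[-20,-15,1.3],[-20,-15,1.3],[-20,-15,1.3],[-20,-15,1.3],[-20,-15,1.3]],"rotation":[[0,0,-26],[0,0,-26],[0,0,-26],[0,0,-26],[0,0,-26],[0,0,-26],[0,0,-26],[0,0,-26],[0,0,-26],[0,0,-26]],"grip":[0,0,0,0,0,0,0.1,0.1,0.1,0.1]}'; python3 - <<'E'
from h import *
im=manip.grab_frame('wrist');cv2.imwrite('pics/w5.png',im[:,:,::-1])
go(.4442,.2530,.030,20)
E
```

```text
time: 14.47
tool_pos: [0.4456, 0.2524, 0.1068]
tool_rot: [0.0, 0.985, 0.175, -0.0]
contact_force: [-0.3, -0.4, 0.3]
gripper_width: 0.898
go [-0.14 -0.13  7.7 ] [ 0.  -0.   0.1] t 14.52
```

View pics/w5.png

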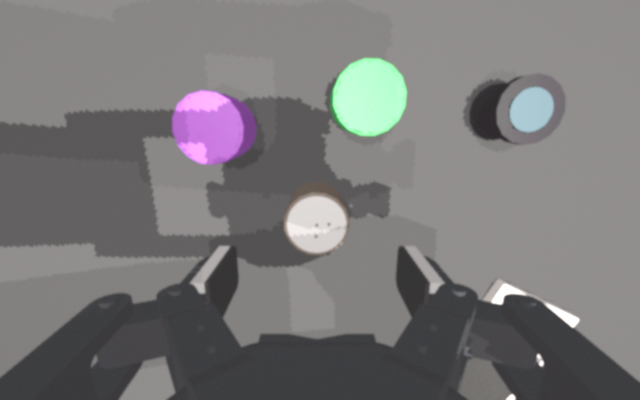

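b (317,223) is centred between the jaws, and the purple (212,127) and green (369,97) ones are clear of the fingers. Descend and grip.

```bash
python3 -m pendant '{"linear":[[-0.1,-0.1,2],[-0.1,-0.1,4],[-0.1,-0.1,6],[-0.1,-0.1,7],[-0.1,-0.1,7.7],[-0.1,-0.1,7.7],[-0.1,-0.1,7.7],[-0.1,-0.1,7.7],[-0.1,-0.1,7.7],[-0.1,-0.1,7.7]],"rotation":[[0,0,0],[0,0,0],[0,0,0],[0,0,0],[0,0,0],[0,0,0],[0,0,0],[0,0,0],[0,0,0],[0,0,0]],"grip":[0.1,0.1,0.1,0.1,0.1,0.1,0.1,0.1,0.1,0.1]}'; python3 -m pendant '{"linear":[[0,0,0],[0,0,0],[0,0,0],[0,0,0],[0,0,0],[0,0,0],[0,0,0],[0,0,0],[0,0,0],[0,0,0]],"rotation":[[0,0,0],[0,0,0],[0,0,0],[0,0,0],[0,0,0],[0,0,0],[0,0,0],[0,0,0],[0,0,0],[0,0,0]],"grip":[1,1,1,1,1,1,1,1,1,1]}'; python3 - <<'E'
from h import *
go(.621,.009,.135,-5.7)
E
```

```text
time: 15.35
tool_pos: [0.4444, 0.254, 0.0311]
tool_rot: [-0.0, 0.985, 0.175, 0.001]
contact_force: [-0.6, -0.5, -0.2]
gripper_width: 0.895
time: 16.18
tool_pos: [0.4441, 0.2539, 0.0307]
tool_rot: [-0.0, 0.985, 0.175, 0.0]
contact_force: [-0.5, -0.1, 6.1]
gripper_width: 0.499
go [  8.16  29.09 -10.43] [-0.  -0.1 25.9] t 16.18
```

```bash
python3 -m pendant '{"linear":[[0,0,-3.5],[0,0,-7.5],[8.2,29.1,-10.4],[8.2,29.1,-10.4],[8.2,29.1,-10.4],[8.2,29.1,-10.4],[8.2,29.1,-10.4],[8.2,29.1,-10.4],[8.2,29.1,-10.4],[8.2,29.1,-10.4]],"rotation":[[0,0,0],[0,0,5],[0,0,26],[0,0,26],[0,0,26],[0,0,26],[0,0,26],[0,0,26],[0,0,26],[0,0,26]],"grip":[1,1,1,1,1,1,1,1,1,1]}';  python3 - <<'E'
from h import *
go(.621,.009,.060,-5.7)
E
```

```text
time: 17.02
tool_pos: [0.6229, 0.0038, 0.133]
tool_rot: [0.001, 0.999, -0.053, 0.0]
contact_force: [-0.3, 0.5, -3.8]
gripper_width: 0.499
go [-0.25 -0.52  7.3 ] [ 0.1 -0.  -0.4] t 17.02
```

```bash
python3 -m pendant '{"linear":[[0,0,0],[0,0,0.5],[0,0,3],[0,0,6],[0,0,7.5],[0,0,7.5],[0,0,7.5],[0,0,7.5],[0,0,7.5],[0,0,7.5]],"rotation":[[0,0,0],[0,0,0],[0,0,0],[0,0,0],[0,0,0],[0,0,0],[0,0,0],[0,0,0],[0,0,0],[0,0,0]],"grip":[1,1,1,1,1,1,1,1,1,1]}';  python3 - <<'E'
from h import *
go(.621,.009,.0445,-5.7)
E
```

```text
time: 17.85
tool_pos: [0.6223, 0.0089, 0.0611]
tool_rot: [0.0, 0.999, -0.051, 0.002]
contact_force: [0.1, -0.3, -4.3]
gripper_width: 0.497
go [-0.13  0.01  1.66] [-0.  -0.2 -0.1] t 17.85
```

```bash
python3 -m pendant '{"linear":[[0,0,0.5],[-0.1,0,1],[-0.1,0,1.6],[-0.1,0,1.6],[-0.1,0,1.6],[-0.1,0,1.6],[-0.1,0,1.6],[-0.1,0,1.6],[-0.1,0,1.6],[-0.1,0,1.6]],"rotation":[[0,0,0],[0,0,0],[0,0,0],[0,0,0],[0,0,0],[0,0,0],[0,0,0],[0,0,0],[0,0,0],[0,0,0]],"grip":[1,1,1,1,1,1,1,0.8,0.4,0]}'; python3 -m pendant '{"linear":[[0,0,0],[0,0,0],[0,0,0],[0,0,-3],[0,0,-6],[0,0,-8],[0,0,-8],[0,0,-8],[0,0,-8],[0,0,-8]],"rotation":[[0,0,0],[0,0,0],[0,0,0],[0,0,0],[0,0,0],[0,0,0],[0,0,0],[0,0,0],[0,0,0],[0,0,0]],"grip":[0,0,0,0,0,0,0,0,0,0]}'; python3 - <<'E'
from h import *
go(.4445,.0833,.105,0)
E
```

```text
time: 18.68
tool_pos: [0.6207, 0.0088, 0.043]
tool_rot: [0.0, 0.999, -0.051, 0.001]
contact_force: [-0.4, -1.4, 0.4]
gripper_width: 0.722
time: 19.52
tool_pos: [0.6189, 0.009, 0.121]
tool_rot: [-0.0, 0.999, -0.051, -0.002]
contact_force: [-0.8, -0.2, -1.4]
gripper_width: 1.004
go [-18.09  -5.62   1.66] [-0.   0.2 -5.8] t 19.52
```

```bash
python3 -m pendant '{"linear":[[-18.1,-5.6,0],[-18.1,-5.6,0],[-18.1,-5.6,0],[-18.1,-5.6,1.6],[-18.1,-5.6,1.6],[-18.1,-5.6,1.6],[-18.1,-5.6,1.6],[-18.1,-5.6,1.6],[-18.1,-5.6,1.6],[-18.1,-5.6,1.6]],"rotation":[[0,0,-6],[0,0,-6],[0,0,-6],[0,0,-6],[0,0,-6],[0,0,-6],[0,0,-6],[0,0,-6],[0,0,-6],[0,0,-6]],"grip":[0,0,0,0,0.2,0.2,0.2,0.2,0.2,0.2]}'; python3 - <<'E'
from h import *
im=manip.grab_frame('wrist');cv2.imwrite('pics/w6.png',im[:,:,::-1])
go(.4445,.0833,.030,0)
E
```

```text
time: 20.35
tool_pos: [0.4469, 0.0825, 0.1075]
tool_rot: [0.0, 1.0, 0.001, 0.0]
contact_force: [-0.2, 0.4, 0.0]
gripper_width: 0.8
go [-0.23 -0.08  7.74] [ 0.  -0.   0.1] t 20.4
```

View pics/w6.png

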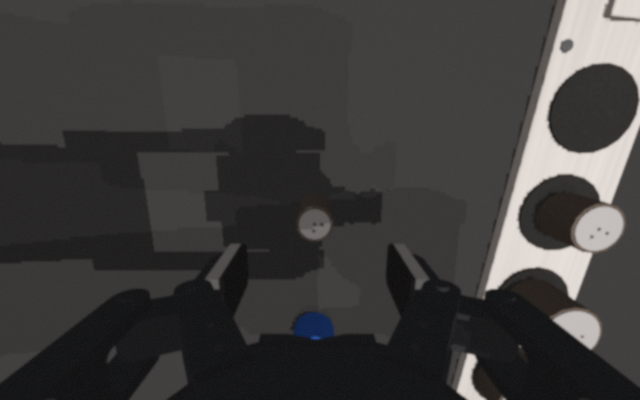

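d (315,223) is centred; c and b are visible upright on pads 2 and 3. Descend and grip.

```bash
python3 -m pendant '{"linear":[[-0.2,0,2],[-0.2,0,4],[-0.2,0,6],[-0.2,0,7],[-0.2,0,7.7],[-0.2,0,7.7],[-0.2,0,7.7],[-0.2,0,7.7],[-0.2,0,7.7],[-0.2,0,7.7]],"rotation":[[0,0,0],[0,0,0],[0,0,0],[0,0,0],[0,0,0],[0,0,0],[0,0,0],[0,0,0],[0,0,0],[0,0,0]],"grip":[0.2,0.2,0.2,0.2,0.2,0.2,0.2,0.2,0.2,0.2]}'; python3 -m pendant '{"linear":[[0,0,0],[0,0,0],[0,0,0],[0,0,0],[0,0,0],[0,0,0],[0,0,0],[0,0,0],[0,0,0],[0,0,0]],"rotation":[[0,0,0],[0,0,0],[0,0,0],[0,0,0],[0,0,0],[0,0,0],[0,0,0],[0,0,0],[0,0,0],[0,0,0]],"grip":[1,1,1,1,1,1,1,1,1,1]}'; python3 - <<'E'
from h import *
go(.6365,.158,.130,-5.7)
E
```

```text
time: 21.23
tool_pos: [0.4445, 0.0829, 0.031]
tool_rot: [-0.0, 1.0, 0.002, 0.001]
contact_force: [-0.3, -0.2, 0.2]
gripper_width: 0.802
time: 22.07
tool_pos: [0.4441, 0.0829, 0.0304]
tool_rot: [-0.0, 1.0, 0.002, 0.0]
contact_force: [-1.0, 0.4, 5.8]
gripper_width: 0.288
go [19.27 -7.44 -9.94] [-0.  -0.   5.9] t 22.07
```

```bash
python3 -m pendant '{"linear":[[0,0,-3.5],[0,0,-7.5],[2,-1,-10],[19.3,-7.4,-10],[19.3,-7.4,-10],[19.3,-7.4,-10],[19.3,-7.4,-10],[19.3,-7.4,-10],[19.3,-7.4,-10],[19.3,-7.4,-10]],"rotation":[[0,0,0],[0,0,0],[0,0,0],[0,0,6],[0,0,6],[0,0,6],[0,0,6],[0,0,6],[0,0,6],[0,0,6]],"grip":[1,1,1,1,1,1,1,1,1,1]}'; python3 -m pendant '{"linear":[[0,0,0],[0,0,0.5],[0,0,3],[0,0,6],[0,0,7.5],[0,0,7.5],[0,0,7.5],[0,0,7.5],[0,0,7.5],[0,0,7.5]],"rotation":[[0,0,0],[0,0,0],[0,0,0],[0,0,0],[0,0,0],[0,0,0],[0,0,0],[0,0,0],[0,0,0],[0,0,0]],"grip":[1,1,1,1,1,1,1,1,1,1]}';  python3 - <<'E'
from h import *
go(.6365,.158,.0445,-5.7)
E
```

```text
time: 22.9
tool_pos: [0.6359, 0.1577, 0.1279]
tool_rot: [0.0, 0.999, -0.051, -0.002]
contact_force: [-0.1, -0.6, -3.1]
gripper_width: 0.285
time: 23.73
tool_pos: [0.6378, 0.1578, 0.0572]
tool_rot: [-0.0, 0.999, -0.051, 0.002]
contact_force: [0.3, -0.4, -1.1]
gripper_width: 0.283
go [-0.13 -0.01  1.27] [-0.  -0.2 -0.1] t 23.73
```

```bash
python3 -m pendant '{"linear":[[0,0,0.4],[-0.1,0,0.8],[-0.1,0,1.2],[-0.1,0,1.2],[-0.1,0,1.2],[-0.1,0,1.2],[-0.1,0,1.2],[-0.1,0,1.2],[-0.1,0,1.2],[-0.1,0,1.2]],"rotation":[[0,0,0],[0,0,0],[0,0,0],[0,0,0],[0,0,0],[0,0,0],[0,0,0],[0,0,0],[0,0,0],[0,0,0]],"grip":[1,1,1,1,1,1,1,0.8,0.4,0]}'; python3 -m pendant '{"linear":[[0,0,0],[0,0,0],[0,0,0],[0,0,-3],[0,0,-6],[0,0,-10],[0,0,-14],[0,0,-18],[0,0,-20],[0,0,-20]],"rotation":[[0,0,0],[0,0,0],[0,0,0],[0,0,0],[0,0,0],[0,0,0],[0,0,0],[0,0,0],[0,0,0],[0,0,0]],"grip":[0,0,0,0,0,0,0,0,0,0]}'; python3 -m pendant '{"linear":[[-4,10,-5],[-8,12,-5],[-8,12,-5],[-8,12,-5],[-8,12,-5],[-8,12,-5],[-8,12,-5],[-8,12,-5],[-8,12,-5],[-8,12,-5]],"rotation":[[0,0,0],[0,0,0],[0,0,0],[0,0,0],[0,0,0],[0,0,0],[0,0,0],[0,0,0],[0,0,0],[0,0,0]],"grip":[0,0,0,0,0,0,0,0,0,0]}'
python3 - <<'E'
from h import *
import pickle
c=manip.calibration('wrist');im=manip.grab_frame('wrist');cv2.imwrite('pics/w7.png',im[:,:,::-1]);pickle.dump(c,open('w7.pkl','wb'))
im=manip.grab_frame('side');cv2.imwrite('pics/s7.png',im[:,:,::-1])
M=np.array(c['cam_to_world']);T=dict(d=((.6365,.158),.051,.026),c=((.629,.0835),.045,.035),b=((.621,.009),.053,.044),a=((.614,-.0655),.043,.053))
for n,C in (("wrist",c),("side",manip.calibration("side"))):
    v=cv2.cvtColor(cv2.imread(f'pics/{"w" if n=="wrist" else "s"}7.png'),cv2.COLOR_BGR2HSV)
    m=(v[...,2]>130)&(v[...,1]<60)
    M=np.array(C['cam_to_world'])
    for k,(p,z,D) in T.items():
        q=M[:3,:3].T@(np.array([*p,z])-M[:3,3]);uv=(C['cx']-C['fx']*q[0]/q[2],C['cy']+C['fy']*q[1]/q[2])
        ce,pts,st=blob(m,*uv);w=np.array([ray(C,*x,z) for x in pts])
        print(n,k,np.round(uv,1),ce.round(1),"err mm",((ray(C,*ce,z)[:2]-p)*1000).round(1),"ext",(np.ptp(w,axis=0)[:2]*1000).round())
print(manip.state()["time"])
E
```

```text
time: 24.57
tool_pos: [0.6351, 0.1576, 0.0423]
tool_rot: [0.0, 0.999, -0.051, -0.0]
contact_force: [-0.1, -0.2, 0.2]
gripper_width: 0.558
time: 25.4
tool_pos: [0.6385, 0.1581, 0.2514]
tool_rot: [-0.001, 0.999, -0.051, 0.006]
contact_force: [-0.2, 0.0, 1.1]
gripper_width: 0.997
time: 26.23
tool_pos: [0.5438, 0.047, 0.292]
tool_rot: [-0.0, 0.999, -0.05, -0.001]
contact_force: [0.2, 0.4, -0.2]
gripper_width: 0.998
wrist d [389.2  72.9] [388.9  73.4] err mm [-0.4 -0.5] ext [23. 24.]
wrist c [384.1 141. ] [384.5 141.7] err mm [ 0.5 -0.9] ext [33. 33.]
wrist b [381.5 203.1] [379.  143.8] err mm [ 0.3 72.5] ext [104. 361.]
wrist a [377.2 255.4] [378.3 309.8] err mm [ -2.5 -83.2] ext [20. 20.]
side d [335.  155.7] [351.7 176. ] err mm [ -12.1 -112.1] ext [ 42. 152.]
side c [346. 171.] [351.7 176. ] err mm [  0.8 -27.8] ext [ 42. 153.]
side b [358.1 182.5] [351.7 176. ] err mm [ 1.6 33.6] ext [ 41. 151.]
side a [371.7 202.6] [374.4 204.2] err mm [ 1.9 -8.2] ext [ 49. 110.]
26.3333
```

View pics/w7.png

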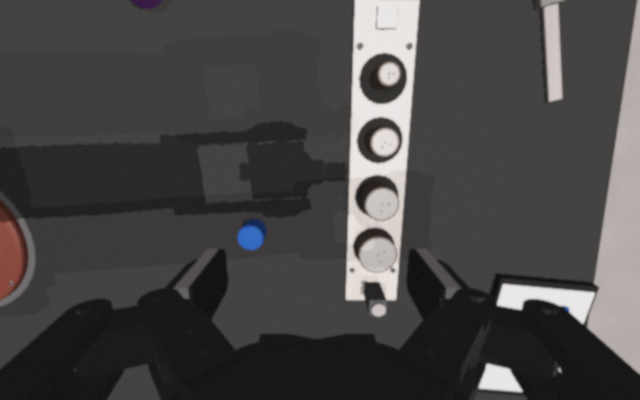

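View pics/s7.png

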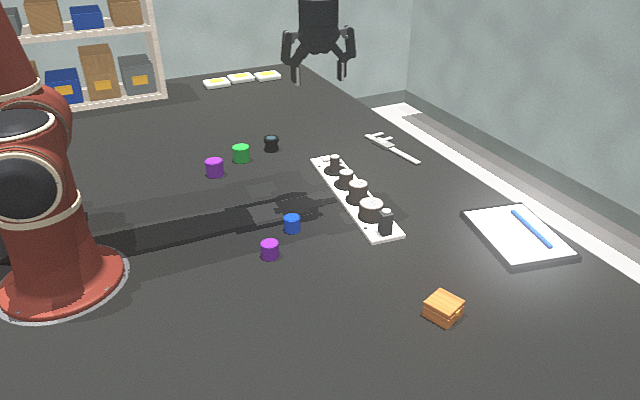

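All four stand in order; d and c are under 1 mm from target. The mask merged a and b with the strip, so I check those two with circle fits in a crop.

```bash
python3 - <<'E'
from h import *
import pickle
C=pickle.load(open('w7.pkl','rb'));im=cv2.imread('pics/w7.png');x0,y0,s=330,170,6
cr=cv2.resize(im[y0:y0+100,x0:x0+100],None,fx=s,fy=s,interpolation=cv2.INTER_CUBIC)
v=cv2.cvtColor(im,cv2.COLOR_BGR2HSV)
g=cv2.GaussianBlur(cv2.cvtColor(cr,cv2.COLOR_BGR2GRAY),(9,9),0)
for k,p,z,D in(("b",(.621,.009),.053,.044),("a",(.614,-.0655),.043,.053)):
    M=np.array(C['cam_to_world']);q=M[:3,:3].T@(np.array([*p,z])-M[:3,3]);r=C['fx']*D/2/-q[2]*s
    u=np.array((C['cx']-C['fx']*q[0]/q[2]-x0,C['cy']+C['fy']*q[1]/q[2]-y0))*s
    h=cv2.HoughCircles(g,cv2.HOUGH_GRADIENT_ALT,1.5,20,param1=80,param2=.6,minRadius=int(r*.85),maxRadius=int(r*1.12))
    print(k,"expect",u.round(),r.round())
    if h is not None:
        for X,Y,R in h[0]: print("  circ",X,Y,R,"err mm",((ray(C,X/s+x0,Y/s+y0,z)[:2]-p)*1000).round(1))
    cv2.circle(cr,tuple(int(t) for t in u),int(r),(0,0,255),1)
cv2.imwrite('pics/cr7.png',cr)
E
```

```text
b expect [309. 199.] 107.0
a expect [283. 512.] 119.0
```

View pics/cr7.png

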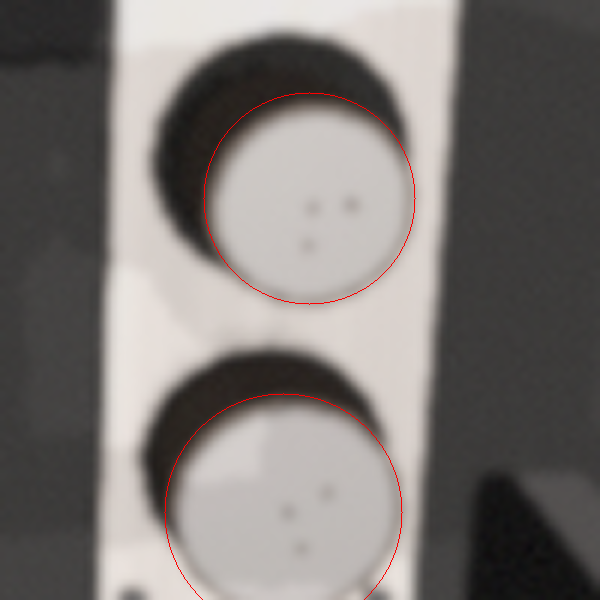

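The expected circles (red) fall on both top faces within about 2 mm, against a tolerance of 12 mm. The arm is clear, so I hand in.

```bash
python3 -c "
from h import *
v=cv2.cvtColor(cv2.imread('pics/s7.png'),cv2.COLOR_BGR2HSV);print(blob((v[...,0]<22)&(v[...,1]>100)&(v[...,2]>90),443,308)[0])
print(manip.job_done())"
```

```text
[443.11057692 308.60384615]
the job is handed in; nothing more can be done
None
```

I placed all four slices in order from the post, which stands at the −y end: a (53 mm) on pad4, b (44 mm) on pad3, c (35 mm) on pad2 and d (26 mm) on pad1. The job was handed in at about 26 s of the 96 s allowed; no verdict was reported.

- **Position:** In the final wrist view, c and d measured under about 1 mm from the target centres. The colour mask merged a and b with the bright strip in both views, and the side view failed for all four. The circle detector also found nothing for a and b, so I checked those two by eye. Their top faces match the expected circles within about 2 mm.
- **Pad centres:** The targets came from the wrist and scene views. The first side-view estimate put the pads about 7 mm nearer the robot. I set that aside because the wrist and scene views agreed to about 2 mm and gave the right 75 mm spacing.
- **Upright and clear:** All four stand upright with the bright face up, and the gripper is open and well clear of everything.
- **Case and look-alikes:** The case is within a pixel of where it was at the start in the side view. I did not touch the look-alikes.

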